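# Press a stiff tea-caddy lid shut in a ratchet clamp

### The arm

A 6-joint arm with a two-finger parallel gripper is mounted at the origin on the work surface. World frame = base frame: x ahead of the robot, y to its left, z up, the work surface at z = 0. Lengths are in m, angles in degrees, forces in N, time in s.
With the tool pointing down it reaches from about 0.35 to 0.875 m from the base axis. Payload 4.2 kg.
Tool frame: the origin (TCP) lies between the finger pads; the fingertips stand 11 mm ahead of it and the grasp point (between the pads) lies 8 mm behind it; z points along the fingers, y is the direction in which the jaws open and shut (so a half turn about z gives the same grasp; the last joint's range is limited). The gripper opens to 87 mm and grips with 3 to 60 N. Pads are 19 mm wide; open, the fingers measure 117 mm over their backs; the gripper's body (75 mm by 190 mm) begins 51 mm behind the grasp point.
Start: joints at [14.817, 22.042, 0.453, 0, -68.411, -14.817], TCP at [0.625, 0, 0.197] pointing down, gripper open.
Joint ranges: [-179.83, 179.83], [-69.29, 118.12], [-61.27, 80.66], [-181.25, 117.63], [-171.15, -9.14], [-177.46, 177.46]. Speed limits (degrees/s): [159.86, 159.86, 180, 180, 180, 180].

### API

Orientations are given as a 3x3 rotation matrix whose columns are the frame's x, y, z axes.
In Python, from station import sense, capture, get_calibration, finish_job, search_frame, cut_out gives the robot as it stands.
- The arm moves only by the tool arm_command, never from a script. Its argument "rows" is a list of rows, each an object with "fingers": the opening in per cent of the stroke, from 0 (shut) to 100 (fully open); "travel": the shift along the tool's x, y, z in cm, a list of three; "roll": the turn about the tool's z in degrees. A call has 1 to 10 rows; each row is the pose to reach, as a shift and turn from the pose commanded when the call began, along the tool's axes at that moment; what a row does not reach only later rows make up. A row lasts 1/10 s, in which the tool goes at most 50 mm and 8.59 degrees, less where a joint would pass 70% of its speed; a pose out of reach is approached as far as the arm can. A call with a gripper value outside its range is refused whole. The fingers move at their own pace and stop on an object; the grip force is fixed at half the most. Time passes only in rows, so rows that repeat a pose let the fingers close. It gives the time, the measured TCP pose, the force and the opening at its end, in the units of the state.
- sense(): the state, without advancing time (a new reading comes with each control period).
- capture(name): name is "scene" or "side" or "wrist"; returns (picture, depth): 384x512x3 uint8, red, green, blue; 384x512 float32, m along the optical axis (not along the pixel's ray), 0 where there is no reading.
- get_calibration(name): a dict with "fov_y" (degrees; the focal length in pixels is half the picture's height over the tangent of half this angle, whatever the lens; pixels are square), "cx", "cy" (the principal point, pixels), "distortion" ([k1, k2, p1, p2, k3] as OpenCV has them; the pictures are not rectified), "origin" and "attitude" of the camera in the world; the wrist camera has in their place "mount" (4x4, takes a point from camera to tool coordinates, whose origin is the TCP and whose axes are the flange's). Camera axes: x right, y down, z forward; pixel columns grow to the right and rows downward; lengths in m; the calibration is good to about 2 mm. A picture is of the moment at which its call begins: read the wrist's pose just before it. get_calibration takes no time and is no camera call.
- finish_job(): hands the job in, once; it reports no verdict.
Trained networks look in the newest picture that a camera, given by its name, has taken for a name from the list of things; names that differ only in an ending like _2 or _b are one class to them, and where a whole thing is asked for, a point or a joint stands for the part that bears it (a point fixed in the world has none). Each returns a list of dicts, best first, with "p" (0 to 1); they miss things now and then, are a little off and sometimes report something else, mostly with a low value. They report only what shows in the picture. A call takes as long as a camera call. They do not tell look-alikes from the thing itself.
- search_frame(camera, label): "position" ([x, y, z] in m, in world coordinates, good to about 4 mm: the middle of the surface that is visible of it).
- cut_out(camera, label): "mask" (384x512 bool, what is visible of it).
The state is a dict: "time_s": time; "joints": joint angles; "joint_velocities": joint speeds; "effort": joint torques, N m; "tcp_pos": TCP position; "ee_rot": TCP orientation; "wrist_force": force on the tool from outside, world axes, zero at the start; "moment": the same for the moment, N m; "gripper_width": opening from 0.0 (shut) to 1.0 (fully open).
Only numpy, scipy, OpenCV 4.12 (cv2) and the standard library are available. Lean on these libraries where they do the work, as an engineer would, in place of code of your own. Each camera call takes 0.05 s, during which the arm holds its last target. There are 200 camera calls.

### The job

The sliding lid of the wooden tea caddy has swollen and sticks out at one end: stand the caddy on the bed of the ratchet clamp, between the jaws, with its length along the clamp, let go of it, and pump the clamp's trigger until the jaws have pushed the lid fully shut. Then hold the release button down until the moving jaw has run all the way back, and leave the shut caddy standing on the bed. Move the jaw only with the trigger and the release, and do not knock over the two glass cups.

Things in the scene. Friction and masses are not known exactly. Their poses are not given: they have to be found in the camera images.
- caddy_center (a point): Centre, half-way up, of the loose wooden tea caddy: an upright block 50 mm wide (x), 100 mm long (y), 46 mm tall (z up), about 0.3 kg, brown wood, standing on the counter. Its paler lid, 39 mm wide, 9 mm thick, lies in the top, level with the rims, and sticks out over the -y end. Grasp it across the 50 mm width, half-way up. It may stand either way round in the clamp.
- caddy_lid (a joint): How far the lid sticks out of the caddy's -y end (m): 0 = fully shut, flush with the end; 0.014 to 0.026 at the start. It is stiff: it slides under about 8 N and stays where it is left. It shuts equally well against either jaw.
- clamp_bed (a point): Middle of the clamp's bed, on its surface, 12 mm above the counter; x across the clamp, y along it towards the fixed jaw, z up. The fixed jaw's face lies at y = +77.5 mm, the moving jaw's at y = -77.5 mm when fully back (opening 155 mm). Stand the caddy here, its length along y, near x = 0, with caddy and lid together midway between the jaws.
- clamp: The clamp, screwed down on a plywood board 120 mm (x) by 375 mm (y), 12 mm thick. Origin on the counter, 32.5 mm towards -y from clamp_bed, same axes. The black body behind the moving jaw is 44 mm across, its top 58 mm above the counter; on it stand, from the jaw backwards (-y), the trigger, the upright grip and the release button.
- jaw: Moving jaw: a dark steel plate 70 mm wide (x), 18 mm thick, top 63 mm above the counter, on a bar. Its origin coincides with that of clamp when fully back, as at the start, and moves by the advance along the clamp's +y: 55 mm = closed on a shut caddy that stands against the fixed jaw, at most 68 mm. A ratchet holds it; while the release is held down a spring draws it back within a second.
- clamp_grip (a point): Point in the middle of the clamp's fixed upright grip, 90 mm above the counter: a black post 24 mm across (x) and 18 mm along the clamp (y), its top 110 mm above the counter; axes as clamp_bed, at y = -177.5 mm from it. Its face for the second finger lies 9 mm towards -y.
- trigger_pad (a point): Point on the jaw-side (+y) face of the trigger, an aluminium blade 24 mm across, 10 mm thick, top 108 mm above the counter. At rest 90 mm above the counter and 45 mm towards +y from clamp_grip: 54 mm over trigger and grip. Squeeze them together from above, or push the blade towards -y, till this point has moved about 20 mm (34 mm over both), then let it spring back. Takes 3 to 16 N.
- trigger (a joint): Trigger angle (rad): 0 at rest, 0.40 squeezed home; hinged 40 mm above the counter, springs back by itself. Each full stroke and return advances the jaw 12 mm, a part stroke 6 mm or nothing. With the lid shut tight the trigger stops part-way, and the jaw may settle back up to 6 mm when it is let go.
- release_top (a point): Middle of the top of the round steel release button, 26 mm in diameter, 72 mm above the counter, on the clamp's body behind the grip, 69 mm towards -y from clamp_grip. Press straight down and hold.
- release (a joint): How far the release button is pressed down (m), 0 to 0.008; the jaw is free when it is more than about 0.004 down. Takes about 3 to 4 N. It bobs by itself as the ratchet clicks.
- cup1: A clear glass cup, 68 mm wide and 95 mm tall, standing on the stainless tray to the left; origin at the centre of its underside.
- cup2: The second glass cup on the tray, like the first.
Things that resemble listed ones, but are neither listed nor needed, are in the scene too. Leave any red look-alike of the part that bears caddy_center alone.

How it is judged (in metres and radians):
On the way, in this order (a step that is already met when the one before it is completed fails the run):
1. the caddy stands on the clamp's bed between the jaws, let go, its lid still sticking out (x of caddy_center in the frame of clamp_bed between -0.018 and 0.018 m and y of caddy_center in the frame of clamp_bed between -0.03 and 0.03 m and z of caddy_center in the frame of clamp_bed below 0.028 m and angle between the y axis of caddy and the y axis of clamp, either way round below 0.2 rad and angle between caddy's own z axis and vertical below 0.1 rad and value of joint caddy_lid above 0.008 m and contact force between the fingers and caddy below 0.2 N), for 0.2 s.
2. the lid is fully shut while the trigger squeezes the caddy between the jaws (value of joint caddy_lid below 0.002 m and contact force between jaw and caddy above 3 N and value of joint trigger above 0.04 rad and contact force between the fingers and caddy below 0.2 N), for 0.1 s.
At the end, for the whole second after the job is handed in: The caddy's lid is shut to within 2 mm, the moving jaw is back to within 4 mm of its fully open position with the trigger at rest, and the caddy stands upright and still on the clamp's bed between the jaws, within 25 mm of the clamp's middle line (value of joint caddy_lid below 0.002 m and y of jaw in the frame of clamp below 0.004 m and value of joint trigger below 0.03 rad and x of caddy_center in the frame of clamp_bed between -0.025 and 0.025 m and z of caddy_center in the frame of clamp_bed between 0.018 and 0.028 m and y of caddy_center in the frame of clamp_bed between -0.04 and 0.04 m and angle between caddy's own z axis and vertical below 0.1 rad and linear speed of caddy below 0.01 m/s); the robot touches nothing.
It fails at once if the moving jaw is pushed directly by the gripper's fingers (over 12 N) (contact force between the fingers and jaw above 12 N).
It fails at once if a glass cup is knocked over (angle between any of cup1, cup2's own z axis and vertical above 0.6 rad).
It also fails if it takes over 67 s, if anything falls off the work surface, if the arm or the gripper's body presses on something with over 40 N, if the wrist force passes 120 N, or if a joint passes its speed limit or range.

## Working session

There is one attempt and no reset: what is moved stays moved. The work goes in short steps, Python scripts to look and compute and a tool call to move; the robot and the scene stay as the last step left them, time stands still between calls to the robot, and variables do not carry over. Pictures are saved under pics/ and viewed, about 8 in all and at most 12, crops included, and the job is handed in when it is done.

Besides the shell and the picture viewer there is one more tool, called after "Emit:" in YAML: its name, and indented under it one key for each argument. arm_command: Moves the arm, as the interface text tells. Its arguments: {"type":"object","properties":{"rows":{"type":"array","items":{"type":"object","properties":{"fingers":{"type":"number"},"travel":{"type":"array","items":{"type":"number"}},"roll":{"type":"number"}}}}},"required":["rows"]}

```bash
mkdir -p pics; cat > h.py <<'E'
import numpy as np, cv2
from station import *
def cam(n):
    c=get_calibration(n); f=192/np.tan(np.radians(c["fov_y"])/2)
    K=np.array([[f,0,c["cx"]],[0,f,c["cy"]],[0,0,1]]); d=np.array(c["distortion"],float)
    if "mount" in c:
        s=sense(); T=np.eye(4); T[:3,:3]=s["ee_rot"]; T[:3,3]=s["tcp_pos"]; M=T@np.array(c["mount"])
    else:
        M=np.eye(4); M[:3,:3]=c["attitude"]; M[:3,3]=c["origin"]
    return K,d,M
def pts(n,depth,uv,C):
    K,d,M=C; uv=np.asarray(uv,float).reshape(-1,2)
    p=cv2.undistortPoints(uv.reshape(-1,1,2),K,d).reshape(-1,2)
    z=depth[uv[:,1].astype(int),uv[:,0].astype(int)]
    P=np.c_[p*z[:,None],z]
    return P@M[:3,:3].T+M[:3,3], z
def save(name,img): cv2.imwrite("pics/"+name+".png",img[...,::-1])
E
python3 - <<'E'
from h import *
ims=[]
for n in("scene","side"):
    p,d=capture(n); save(n,p); np.savez(n+".npz",p=p,d=d)
    for l in("caddy_center","clamp","jaw","clamp_grip","trigger_pad","release_top","cup1"):
        print(n,l,[(np.round(r["position"],3).tolist(),round(r["p"],2)) for r in search_frame(n,l)][:4])
print(sense()["time_s"],sense()["ee_rot"])
a=cv2.imread("pics/scene.png");b=cv2.imread("pics/side.png")
cv2.imwrite("pics/v1.png",cv2.resize(np.hstack([a,b]),(800,300)))
E
```

```text
scene caddy_center [([0.449, -0.258, 0.043], 0.72)]
scene clamp [([0.636, 0.028, 0.01], 0.55)]
scene jaw [([0.62, 0.014, 0.044], 0.93)]
scene clamp_grip [([0.636, 0.026, 0.011], 0.93)]
scene trigger_pad [([0.615, -0.039, 0.084], 0.69)]
scene release_top [([0.449, -0.261, 0.04], 0.65), ([0.621, 0.014, 0.045], 0.55), ([0.622, -0.151, 0.07], 0.52)]
scene cup1 [([0.632, 0.41, 0.068], 0.79)]
side caddy_center [([0.443, -0.134, 0.046], 0.65), ([0.436, -0.279, 0.044], 0.6), ([0.605, -0.002, 0.051], 0.19)]
side clamp [([0.601, -0.032, 0.013], 0.57)]
side jaw [([0.606, -0.002, 0.048], 0.69)]
side clamp_grip [([0.602, -0.031, 0.017], 0.9)]
side trigger_pad [([0.481, 0.391, 0.071], 0.7), ([0.613, -0.047, 0.088], 0.52)]
side release_top [([0.606, -0.155, 0.073], 0.55)]
side cup1 [([0.621, 0.381, 0.068], 0.92)]
0.8 [[ 1.46516214e-05 -9.99999999e-01  4.21033865e-05]
 [-9.99999999e-01 -1.46503438e-05  3.03438701e-05]
 [-3.03432533e-05 -4.21038310e-05 -9.99999999e-01]]
```

View pics/scene.png

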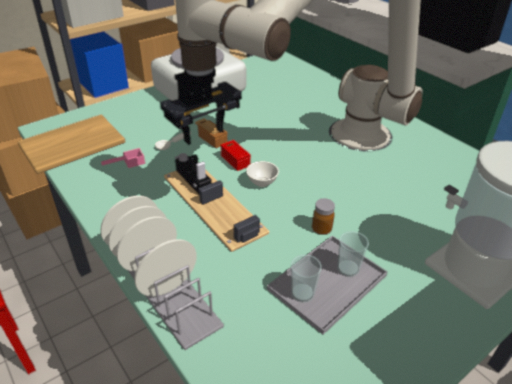

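View pics/side.png

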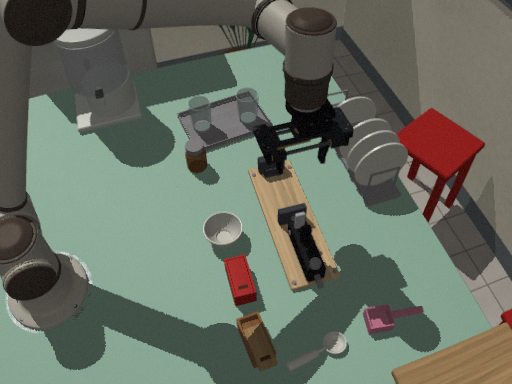

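Side view: the brown caddy is at about (256,342), and the red look-alike at (240,280), which I leave alone. The clamp runs from its fixed jaw (270,165) to its release (317,265). Next I'll take a wrist view of the clamp from here, then move over the brown one.

```bash
python3 - <<'E'
from h import *
c=get_calibration("wrist"); print(np.round(c["mount"],3).tolist(),c["fov_y"])
C=cam("wrist"); p,d=capture("wrist"); save("w0",p); np.savez("w0.npz",p=p,d=d,M=C[2])
for n in("scene","side"): 
    capture(n)
    for l in("clamp","clamp_grip","jaw"):
        for r in cut_out(n,l)[:1]:
            m=r["mask"]; dd=np.load(n+".npz")["d"]; vu=np.argwhere(m)
            P,z=pts(n,dd,vu[:,::-1],cam(n)); P=P[z>0]
            low=P[(P[:,2]>.004)&(P[:,2]<.02)]
            print(n,l,m.sum(),np.round(P.min(0),3),np.round(P.max(0),3))
            if len(low)>50: print(" low",cv2.minAreaRect(low[:,:2].astype(np.float32)*1000), np.percentile(low[:,2],50))
E
```

```text
[[-0.001, -0.967, -0.253, 0.068], [1.0, -0.001, -0.001, 0.0], [0.001, -0.253, 0.967, -0.186], [0.0, 0.0, 0.0, 1.0]] 64.67104319190456
scene clamp 4294 [ 0.54  -0.23  -0.004] [0.684 0.203 0.114]
 low ((616.6835327148438, 11.779312133789062), (383.31158447265625, 123.56561279296875), 88.2574691772461) 0.012559208226896601
scene clamp_grip 4317 [ 0.543 -0.261 -0.004] [0.684 0.203 0.114]
 low ((616.6835327148438, 11.779312133789062), (383.31158447265625, 123.56561279296875), 88.2574691772461) 0.012559685687993483
scene jaw 420 [ 0.582 -0.025  0.01 ] [0.652 0.021 0.069]
side clamp 6141 [ 0.538 -0.201 -0.007] [0.685 0.212 0.296]
 low ((616.246337890625, 12.481124877929688), (376.390869140625, 121.95118713378906), 88.0897445678711) 0.010391283076632285
side jaw 426 [ 0.58  -0.201  0.013] [0.65  0.014 0.067]
```

Emit:
arm_command:
  rows:
    - {"travel": [4,2.5,-5],"roll": 0,"fingers": 100}
    - {"travel": [8,5,-6],"roll": 0,"fingers": 100}
    - {"travel": [12,7.5,-6],"roll": 0,"fingers": 100}
    - {"travel": [16,10,-6],"roll": 0,"fingers": 100}
    - {"travel": [20,12.5,-6],"roll": 0,"fingers": 100}
    - {"travel": [24,15,-6],"roll": 0,"fingers": 100}
    - {"travel": [26,17.5,-6],"roll": 0,"fingers": 100}
    - {"travel": [26,17.5,-6],"roll": 0,"fingers": 100}

```text
time_s: 2.05
tcp_pos: [0.4471, -0.2622, 0.2578]
ee_rot: [[-0.005, -1.0, -0.0], [-1.0, 0.005, -0.0], [0.0, 0.0, -1.0]]
wrist_force: [-0.1, -0.7, 0.5]
gripper_width: 1.001
```

```bash
python3 - <<'E'
from h import *
C=cam("wrist"); p,d=capture("wrist"); save("w1",p); np.savez("w1.npz",p=p,d=d,M=C[2])
vv,uu=np.mgrid[0:384,0:512]; uv=np.c_[uu.ravel(),vv.ravel()]
P,z=pts("wrist",d,uv,C); m=p.reshape(-1,3).astype(int)
s=(z>0)&(P[:,2]>.008)&(P[:,2]<.06)&(np.hypot(P[:,0]-.45,P[:,1]+.265)<.09)
red=m[:,0]>3*m[:,1]
for nm,q in(("brown",s&~red),("red",s&red)):
    Q=P[q]; print(nm,len(Q),cv2.minAreaRect(Q[:,:2].astype(np.float32)*1000) if len(Q)>5 else 0,np.percentile(Q[:,2],[2,50,98]) if len(Q) else 0)
for l in("caddy_center","caddy_lid"):
    print(l,[(np.round(r["position"],3).tolist(),round(r["p"],2)) for r in search_frame("wrist",l)])
cv2.imwrite("pics/v2.png",cv2.resize(np.hstack([cv2.imread("pics/w0.png"),cv2.imread("pics/w1.png")]),(800,300)))
E
```

```text
brown 3626 ((442.7997741699219, -285.2503967285156), (91.41259002685547, 151.44644165039062), 29.645204544067383) [0.01539349 0.0446275  0.04644532]
red 0 0 0
caddy_center [([0.44, -0.151, 0.051], 0.7), ([0.434, -0.272, 0.046], 0.67), ([0.605, -0.186, 0.044], 0.18)]
caddy_lid [([0.436, -0.294, 0.046], 0.94), ([0.441, -0.101, 0.05], 0.65)]
```

View pics/v2.png

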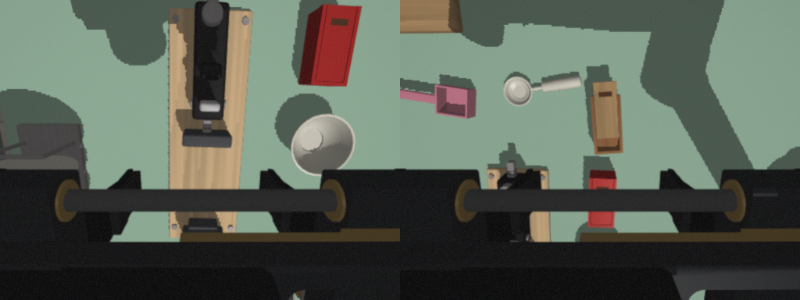

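The right half of the picture shows the brown caddy at (605,117), its pale lid sticking out towards the top, which is world -y. The red look-alike is at (602,197) and stays put. The left half shows the clamp with the trigger, grip and jaw. I'll now fit both poses.

```bash
python3 - <<'E'
from h import *
K,dd,_=cam("wrist")
def cloud(n):
    a=np.load(n); vv,uu=np.mgrid[0:384,0:512]; uv=np.c_[uu.ravel(),vv.ravel()]
    P,z=pts("wrist",a["d"],uv,(K,dd,a["M"])); return P,z,uv,a["p"].reshape(-1,3)
P,z,uv,_=cloud("w1.npz")
s=(z>0)&(uv[:,0]>225)&(uv[:,0]<305)&(uv[:,1]>90)&(uv[:,1]<205)
r=s&(P[:,2]>.038)&(P[:,2]<.056); R=P[r]
print("top",len(R),cv2.minAreaRect(R[:,:2].astype(np.float32)*1000),np.percentile(R[:,2],[5,50,95]))
allp=P[s&(P[:,2]>.012)]; print("all",cv2.minAreaRect(allp[:,:2].astype(np.float32)*1000))
# profile along y: width
for y in np.arange(R[:,1].min(),R[:,1].max(),.008):
    q=R[(R[:,1]>=y)&(R[:,1]<y+.008)]; print(round(y,3),np.round([q[:,0].min(),q[:,0].max()],4))
P,z,uv,c=cloud("w0.npz"); g=(z>0)&(P[:,0]>.54)&(P[:,0]<.69)&(uv[:,1]<295)
for nm,lo,hi in(("board",.006,.018),("body",.05,.0605),("jaw",.0608,.0665),("rel",.068,.077),("tops",.10,.116)):
    Q=P[g&(P[:,2]>lo)&(P[:,2]<hi)&(P[:,1]>-.2)]
    if nm=="tops":
        for ra in((-.2,-.092),(-.092,-.0)):
            q=Q[(Q[:,1]>ra[0])&(Q[:,1]<ra[1])]; print(nm,len(q),np.round(q.min(0),4) if len(q) else 0,np.round(q.max(0),4) if len(q) else 0)
    elif len(Q)>4: print(nm,len(Q),cv2.minAreaRect(Q[:,:2].astype(np.float32)*1000),np.round(Q.min(0),3),np.round(Q.max(0),3))
E
python3 -c "
import cv2;a=cv2.imread('pics/w1.png')[80:220,200:340];b=cv2.imread('pics/w0.png')[0:200,200:340]
b=cv2.resize(b,(420,600));a=cv2.resize(a,(380,380));a=cv2.copyMakeBorder(a,0,220,0,0,0)
import numpy as np;cv2.imwrite('pics/v3.png',np.hstack([a,b]))"
```

```text
top 2892 ((435.4598693847656, -276.15045166015625), (49.943119049072266, 122.28677368164062), 3.572695255279541) [0.04342354 0.04487788 0.04620259]
all ((439.760986328125, -284.4109191894531), (68.35063934326172, 145.08880615234375), 15.703437805175781)
-0.338 [0.4199 0.4582]
-0.33 [0.4199 0.4583]
-0.322 [0.4133 0.4571]
-0.314 [0.4132 0.4624]
-0.306 [0.413  0.4612]
-0.298 [0.4116 0.4613]
-0.29 [0.4115 0.4601]
-0.282 [0.4113 0.4602]
-0.274 [0.4098 0.4603]
-0.266 [0.4096 0.4591]
-0.258 [0.4096 0.4592]
-0.25 [0.4094 0.458 ]
-0.242 [0.4079 0.4581]
-0.234 [0.4078 0.4568]
-0.226 [0.4076 0.4569]
-0.218 [0.4091 0.4556]
board 16560 ((614.3707275390625, 5.0280303955078125), (359.6385498046875, 119.4987564086914), 88.07456970214844) [ 0.551 -0.176  0.006] [0.68  0.183 0.018]
body 4975 ((611.6625366210938, -77.42071533203125), (186.3191375732422, 68.90425872802734), 87.96551513671875) [ 0.58  -0.171  0.05 ] [0.649 0.017 0.06 ]
jaw 867 ((612.3786010742188, -67.34229278564453), (164.5308380126953, 67.86305236816406), 87.88816833496094) [ 0.581 -0.15   0.061] [0.649 0.016 0.066]
rel 635 ((611.5108032226562, -106.43004608154297), (118.49684143066406, 23.516727447509766), 88.46405029296875) [ 0.599 -0.166  0.068] [ 0.625 -0.048  0.077]
tops 22 [ 0.6019 -0.093   0.1006] [ 0.623  -0.0921  0.1073]
tops 833 [ 0.5997 -0.0919  0.1001] [ 0.6248 -0.0389  0.1107]
```

View pics/v3.png

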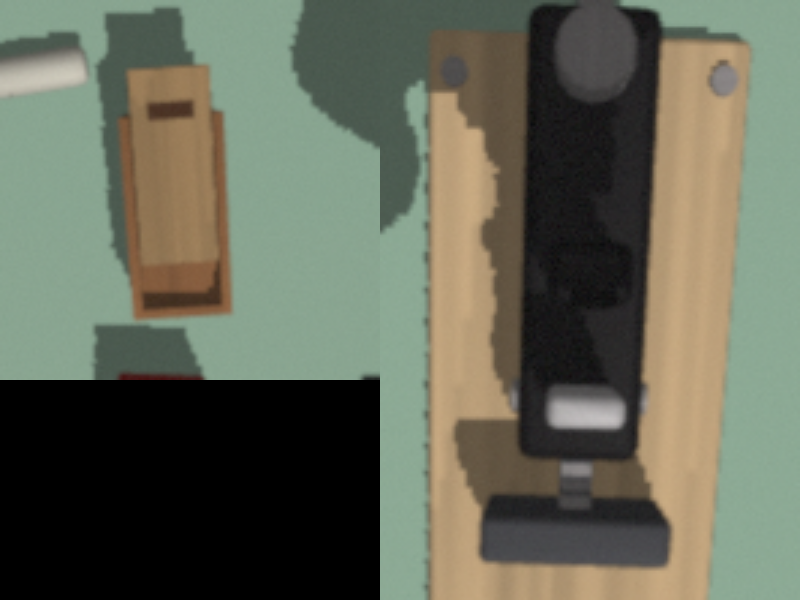

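Emit:
arm_command:
  rows:
    - {"travel": [0.5,1.5,5],"roll": -3.6,"fingers": 100}
    - {"travel": [0.5,1.5,10],"roll": -3.6,"fingers": 100}
    - {"travel": [0.5,1.5,14],"roll": -3.6,"fingers": 100}
    - {"travel": [0.5,1.5,14],"roll": -3.6,"fingers": 100}
    - {"travel": [0.5,1.5,14],"roll": -3.6,"fingers": 100}

```text
time_s: 2.7
tcp_pos: [0.4363, -0.2648, 0.1179]
ee_rot: [[0.065, -0.998, -0.0], [-0.998, -0.065, -0.001], [0.001, 0.0, -1.0]]
wrist_force: [1.0, -0.2, 0.7]
gripper_width: 1.003
```

Emit:
arm_command:
  rows:
    - {"travel": [0,0.1,4],"roll": 0,"fingers": 100}
    - {"travel": [0,0.1,8],"roll": 0,"fingers": 100}
    - {"travel": [0,0.1,9.8],"roll": 0,"fingers": 100}
    - {"travel": [0,0.1,9.8],"roll": 0,"fingers": 100}
    - {"travel": [0,0.1,9.8],"roll": 0,"fingers": 0}
    - {"travel": [0,0.1,9.8],"roll": 0,"fingers": 0}
    - {"travel": [0,0.1,9.8],"roll": 0,"fingers": 0}
    - {"travel": [0,0.1,9.8],"roll": 0,"fingers": 0}
    - {"travel": [0,0.1,9.8],"roll": 0,"fingers": 0}

```text
time_s: 3.6
tcp_pos: [0.4344, -0.2651, 0.0199]
ee_rot: [[0.063, -0.998, 0.001], [-0.998, -0.063, -0.0], [0.0, -0.001, -1.0]]
wrist_force: [-0.9, 0.9, -0.5]
gripper_width: 0.631
```

Emit:
arm_command:
  rows:
    - {"travel": [0,0,-1],"roll": 0,"fingers": 0}
    - {"travel": [0,0,-5],"roll": 0,"fingers": 0}
    - {"travel": [0,0,-10],"roll": 0,"fingers": 0}
    - {"travel": [0,0,-15],"roll": 0,"fingers": 0}
    - {"travel": [0,0,-18],"roll": 0,"fingers": 0}
    - {"travel": [0,0,-18],"roll": 0,"fingers": 0}

```text
time_s: 4.2
tcp_pos: [0.4369, -0.2663, 0.2056]
ee_rot: [[0.064, -0.998, 0.012], [-0.998, -0.064, -0.004], [0.005, -0.011, -1.0]]
wrist_force: [-0.3, -0.4, 0.5]
gripper_width: 0.08
```

The fingers were still closing when I lifted, so the grasp missed. I'll reopen and look again.

Emit:
arm_command:
  rows:
    - {"travel": [0,0,-5],"roll": 0,"fingers": 100}
    - {"travel": [0,0,-5],"roll": 0,"fingers": 100}
    - {"travel": [0,0,-5],"roll": 0,"fingers": 100}

```text
time_s: 4.5
tcp_pos: [0.4342, -0.265, 0.2503]
ee_rot: [[0.063, -0.998, 0.002], [-0.998, -0.063, -0.0], [0.0, -0.002, -1.0]]
wrist_force: [-0.3, 0.3, -0.4]
gripper_width: 0.274
```

```bash
python3 - <<'E'
from h import *
C=cam("wrist"); p,d=capture("wrist"); save("w2",p)
vv,uu=np.mgrid[0:384,0:512]; uv=np.c_[uu.ravel(),vv.ravel()]
P,z=pts("wrist",d,uv,C)
s=(z>0)&(uv[:,1]<215)&(np.hypot(P[:,0]-.4355,P[:,1]+.276)<.078)&(P[:,2]>.038)&(P[:,2]<.056)
m=p.reshape(-1,3).astype(int); s&=~(m[:,0]>3*m[:,1]); R=P[s]
print(len(R),cv2.minAreaRect(R[:,:2].astype(np.float32)*1000),np.percentile(R[:,2],[5,50,95]),R.min(0),R.max(0))
print(sense()["tcp_pos"],sense()["gripper_width"])
E
```

```text
2990 ((435.2484436035156, -276.0761413574219), (50.08148193359375, 121.5231704711914), 3.5373048782348633) [0.04339976 0.04482251 0.0461985 ] [ 0.40738768 -0.33785334  0.03807088] [ 0.46170284 -0.2143296   0.04806252]
[ 0.43347231 -0.2647071   0.24894868] 0.31400950061763583
```

View pics/w2.png

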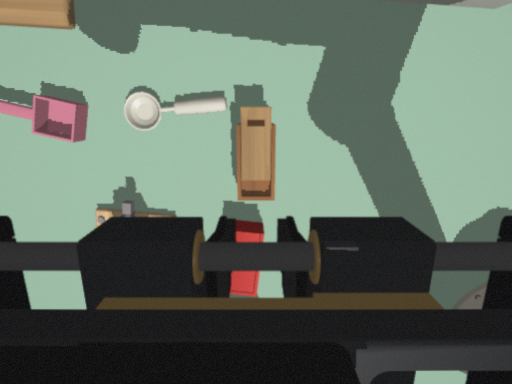

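The caddy at (256,155) hasn't moved and its lid still sticks out about 21 mm. I'll grasp again and wait long enough for the fingers.

Emit:
arm_command:
  rows:
    - {"travel": [0,0,3],"roll": 0,"fingers": 100}
    - {"travel": [0,0,6],"roll": 0,"fingers": 100}
    - {"travel": [0,0,9],"roll": 0,"fingers": 100}
    - {"travel": [0,0,12],"roll": 0,"fingers": 100}
    - {"travel": [0,0,13],"roll": 0,"fingers": 100}
    - {"travel": [0,0,14],"roll": 0,"fingers": 100}
    - {"travel": [0,0,15],"roll": 0,"fingers": 100}

```text
time_s: 5.25
tcp_pos: [0.4346, -0.2653, 0.0992]
ee_rot: [[0.063, -0.998, 0.001], [-0.998, -0.063, -0.001], [0.001, -0.001, -1.0]]
wrist_force: [0.2, -0.5, -0.7]
gripper_width: 0.943
```

Emit:
arm_command:
  rows:
    - {"travel": [0,0,4],"roll": 0,"fingers": 90}
    - {"travel": [0,0,7.9],"roll": 0,"fingers": 80}
    - {"travel": [0,0,7.9],"roll": 0,"fingers": 0}
    - {"travel": [0,0,7.9],"roll": 0,"fingers": 0}
    - {"travel": [0,0,7.9],"roll": 0,"fingers": 0}
    - {"travel": [0,0,7.9],"roll": 0,"fingers": 0}
    - {"travel": [0,0,7.9],"roll": 0,"fingers": 0}
    - {"travel": [0,0,7.9],"roll": 0,"fingers": 0}
    - {"travel": [0,0,7.9],"roll": 0,"fingers": 0}

```text
time_s: 6.15
tcp_pos: [0.4341, -0.2652, 0.0211]
ee_rot: [[0.063, -0.998, 0.001], [-0.998, -0.063, -0.001], [0.001, -0.001, -1.0]]
wrist_force: [-0.2, -0.2, 4.0]
gripper_width: 0.264
```

Emit:
arm_command:
  rows:
    - {"travel": [0,0,0],"roll": 0,"fingers": 0}
    - {"travel": [0,0,0],"roll": 0,"fingers": 0}
    - {"travel": [0,0,0],"roll": 0,"fingers": 0}

```text
time_s: 6.45
tcp_pos: [0.4347, -0.2654, 0.0211]
ee_rot: [[0.063, -0.998, 0.001], [-0.998, -0.063, -0.001], [0.001, -0.001, -1.0]]
wrist_force: [-0.5, -0.6, 5.0]
gripper_width: 0.032
```

```bash
python3 - <<'E'
from h import *
p,d=capture("side"); q,_=capture("wrist")
save("v6",np.hstack([cv2.resize(p[230:384,160:340],(468,400)),cv2.resize(q[60:384,100:424],(330,400))]))
print(sense()["gripper_width"],sense()["wrist_force"])
E
```

```text
0.01231109758893632 [0.02696724 1.30792296 5.39993078]
```

View pics/v6.png

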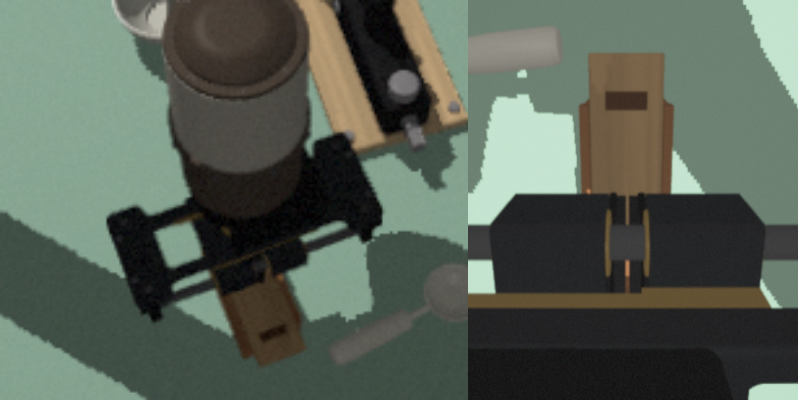

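```bash
python3 - <<'E'
from h import *
C=cam("wrist"); q,d=capture("wrist"); 
for u,v in((246,115),(246,150),(246,200),(246,215),(225,250),(256,250),(270,250),(180,250),(120,300),(100,100),(330,250)):
    P,z=pts("wrist",d,[[u,v]],C); print(u,v,np.round(P[0],3),q[v,u])
p,d=capture("side"); C=cam("side")
vv,uu=np.mgrid[280:384:4,200:330:4]; uv=np.c_[uu.ravel(),vv.ravel()]
P,z=pts("side",d,uv,C); Z=np.round(P[:,2]*1000).astype(int).reshape(vv.shape)
print("u",uu[0]); 
for r,v in zip(Z,vv[:,0]): print(v,*r)
E
```

```text
246 115 [ 0.444 -0.331  0.045] [115  94  68]
246 150 [ 0.443 -0.313  0.045] [111  91  69]
246 200 [ 0.441 -0.284  0.043] [114  92  68]
246 215 [ 0.441 -0.276  0.045] [107  88  65]
225 250 [ 0.444 -0.3    0.139] [37 37 39]
256 250 [ 0.436 -0.297  0.132] [59 57 60]
270 250 [ 0.432 -0.297  0.132] [58 58 60]
180 250 [ 0.455 -0.3    0.14 ] [38 38 38]
120 300 [ 0.469 -0.286  0.142] [98 82 51]
100 100 [ 0.533 -0.334  0.017] [146 143 134]
330 250 [ 0.419 -0.302  0.14 ] [37 38 39]
u [200 204 208 212 216 220 224 228 232 236 240 244 248 252 256 260 264 268
 272 276 280 284 288 292 296 300 304 308 312 316 320 324 328]
280 0 -4 -3 -3 0 1 -3 328 346 355 362 365 366 367 363 361 357 350 339 319 -2 -3 8 12 9 7 11 30 18 40 44 10 4
284 -2 1 -1 -3 0 -4 -2 313 331 342 346 1015 353 355 351 349 346 337 326 311 0 158 158 160 10 10 8 8 4 0 42 3 -2
288 -3 -3 -3 0 0 -1 0 305 316 327 332 338 341 342 341 337 330 324 311 291 0 157 156 158 6 -1 -3 -2 -2 -1 -4 -3 -2
292 -1 -2 -1 -4 3 -3 -2 -3 1015 312 316 322 323 326 324 319 316 312 294 248 218 159 157 160 158 -2 1 -1 2 -4 1 0 -3
296 1 0 1 -6 -2 -1 -1 -2 273 295 31
[... 1599 characters left out ...]
4 -1 -1 -1 -4 3 -1 13 14 17 -6 -1 2
356 0 -3 0 -1 -2 -4 -4 -2 -3 1 0 -3 -1 43 43 48 45 42 44 -3 0 -2 -4 -5 -2 16 17 19 15 9 -1 -2 -1
360 0 -2 -1 0 2 0 -1 1 -3 0 -2 -2 -3 46 43 43 43 43 44 -1 -1 -1 -3 17 20 21 20 14 0 -2 -1 -1 -1
364 -2 -3 -3 0 -5 0 -3 -3 -3 -2 -2 2 -2 9 17 45 43 45 47 41 -3 -3 13 16 12 16 -2 -2 -2 -6 -2 2 -4
368 -3 -4 1 0 -4 0 -1 -2 0 -3 -2 1 -3 -1 -2 46 44 42 -2 -5 -2 -1 9 13 0 -3 -1 -4 1 -1 -2 -2 -1
372 -1 0 -1 -2 -2 -2 -2 -3 -2 -3 -5 1 -1 1 -1 -1 -3 -3 1 -2 -1 -3 1 -1 1 0 -3 2 -1 -2 -2 1 2
376 -2 3 -3 4 -2 -3 -4 -3 -4 -2 -2 0 -2 -3 -4 -2 -1 -5 -4 1 -2 -1 -1 -1 -2 -2 -1 -2 -2 -4 0 -1 0
380 -1 0 -1 -1 -2 0 0 -2 -2 0 2 0 -3 -1 3 -1 -4 -1 -2 1 0 -1 1 2 0 0 -2 -3 0 -6 -1 -5 -1
```

Emit:
arm_command:
  rows:
    - {"travel": [0,0,-1],"roll": 0,"fingers": 0}
    - {"travel": [0,0,-2],"roll": 0,"fingers": 0}
    - {"travel": [0,0,-3],"roll": 0,"fingers": 0}
    - {"travel": [0,0,-3],"roll": 0,"fingers": 0}

```text
time_s: 7.05
tcp_pos: [0.4354, -0.2654, 0.0522]
ee_rot: [[0.063, -0.998, 0.004], [-0.998, -0.063, -0.001], [0.001, -0.004, -1.0]]
wrist_force: [-0.4, 0.7, -0.1]
gripper_width: 0.006
```

```bash
python3 - <<'E'
from h import *
C=cam("wrist"); q,d=capture("wrist"); save("w3",q)
for u,v in((246,115),(246,150),(246,200)):
    P,z=pts("wrist",d,[[u,v]],C); print(u,v,np.round(P[0],3),q[v,u])
s=sense();print(s["wrist_force"],s["gripper_width"],s["tcp_pos"])
E
```

```text
246 115 [ 0.445 -0.33   0.045] [109  89  65]
246 150 [ 0.444 -0.309  0.045] [106  86  63]
246 200 [ 0.443 -0.275  0.045] [194 158 113]
[ 0.10317221 -0.00632243  0.10507576] 0.00020266225532637283 [ 0.43468379 -0.26518664  0.05131341]
```

```bash
python3 - <<'E'
from h import *
p,d=capture("side"); q,_=capture("scene"); w=cv2.imread("pics/w3.png")[...,::-1]
save("v7",np.hstack([cv2.resize(p[260:384,190:310],(400,400),interpolation=cv2.INTER_CUBIC),cv2.resize(q[60:160,150:270],(400,400),interpolation=cv2.INTER_CUBIC)]))
E
```

```text
(no output)
```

View pics/v7.png

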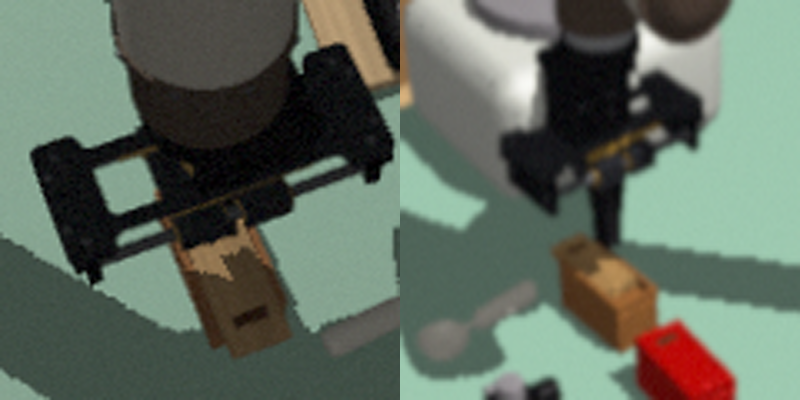

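```bash
python3 - <<'E'
from h import *
for n in("scene","side"):
    K,d,M=cam(n); R=M[:3,:3].T; t=-R@M[:3,3]
    s=sense(); T=np.array(s["tcp_pos"])
    X=np.array([T+[0,0,-.011],T+[0,0,.03],[.4348,-.265,.046],[.432,-.216,.046],[.438,-.316,.046]])
    print(n,np.round(cv2.projectPoints(X,cv2.Rodrigues(R)[0],t,K,d)[0].reshape(-1,2)).tolist())
p,d=capture("scene"); C=cam("scene")
vv,uu=np.mgrid[100:150:2,195:230:2]; uv=np.c_[uu.ravel(),vv.ravel()]
P,z=pts("scene",d,uv,C); 
for v in range(100,142,3):
    for u in (204,208,212):
        q=pts("scene",d,[[u,v]],C)[0][0]; print(u,v,np.round(q,3),end=" | ")
    print()
E
```

```text
scene [[212.0, 130.0], [212.0, 119.0], [212.0, 128.0], [221.0, 134.0], [203.0, 122.0]]
side [[254.0, 336.0], [254.0, 329.0], [255.0, 335.0], [246.0, 314.0], [264.0, 357.0]]
204 100 [ 0.466 -0.251  0.166] | 208 100 [ 0.461 -0.236  0.171] | 212 100 [ 0.448 -0.233  0.168] | 
204 103 [ 0.464 -0.256  0.153] | 208 103 [ 0.466 -0.23   0.165] | 212 103 [ 0.453 -0.226  0.162] | 
204 106 [ 0.479 -0.232  0.158] | 208 106 [ 0.464 -0.233  0.152] | 212 106 [ 0.456 -0.223  0.154] | 
204 109 [ 0.347 -0.456  0.002] | 208 109 [ 0.451 -0.256  0.127] | 212 109 [ 0.44  -0.249  0.127] | 
204 112 [ 0.359 -0.437  0.002] | 208 112 [ 0.446 -0.265  0.111] | 212 112 [ 0.44  -0.249  0.116] | 
204 115 [ 0.369 -0.422  0.   ] | 208 115 [ 0.443 -0.271  0.096] | 212 115 [ 0.436 -0.258  0.099] | 
204 118 [ 0.423 -0.331  0.05 ] | 208 118 [ 0.443 -0.272  0.084] | 212 118 [ 0.439 -0.253  0.092] | 
204 121 [ 0.432 -0.317  0.047] | 208 121 [ 0.42  -0.31   0.047] | 212 121 [ 0.442 -0.249  0.083] | 
204 124 [ 0.443 -0.299  0.048] | 208 124 [ 0.435 -0.288  0.051] | 212 124 [ 0.421 -0.285  0.047] | 
204 127 [ 0.452 -0.286  0.046] | 208 127 [ 0.441 -0.278  0.046] | 212 127 [ 0.429 -0.273  0.044] | 
204 130 [ 0.46  -0.274  0.043] | 208 130 [ 0.455 -0.257  0.05 ] | 212 130 [ 0.441 -0.254  0.046] | 
204 133 [ 0.459 -0.276  0.03 ] | 208 133 [ 0.459 -0.251  0.043] | 212 133 [ 0.452 -0.237  0.047] | 
204 136 [ 0.461 -0.274  0.02 ] | 208 136 [ 0.46  -0.249  0.033] | 212 136 [ 0.461 -0.224  0.046] | 
204 139 [ 0.462 -0.273  0.01 ] | 208 139 [ 0.462 -0.248  0.022] | 212 139 [ 0.459 -0.227  0.032] |
```

The fingertips seen in the scene depth (z≈0.08) don't fit the stated tool geometry, which gives 0.041 at TCP z 0.052. Before descending again I'll check this with the fingers open.

Emit:
arm_command:
  rows:
    - {"travel": [0,0,-4],"roll": 0,"fingers": 100}
    - {"travel": [0,0,-5],"roll": 0,"fingers": 100}
    - {"travel": [0,0,-5],"roll": 0,"fingers": 100}
    - {"travel": [0,0,-5],"roll": 0,"fingers": 100}
    - {"travel": [0,0,-5],"roll": 0,"fingers": 100}
    - {"travel": [0,0,-5],"roll": 0,"fingers": 100}
    - {"travel": [0,0,-5],"roll": 0,"fingers": 100}
    - {"travel": [0,0,-5],"roll": 0,"fingers": 100}
    - {"travel": [0,0,-5],"roll": 0,"fingers": 100}

```text
time_s: 8.15
tcp_pos: [0.4339, -0.265, 0.1001]
ee_rot: [[0.063, -0.998, -0.0], [-0.998, -0.063, 0.0], [-0.0, 0.0, -1.0]]
wrist_force: [0.6, -0.2, 0.8]
gripper_width: 0.739
```

```bash
python3 - <<'E'
from h import *
s=sense(); T=np.array(s["tcp_pos"]); print(T,s["gripper_width"])
for n in("scene","side"):
    p,d=capture(n); C=cam(n)
    vv,uu=np.mgrid[0:384,0:512]; uv=np.c_[uu.ravel(),vv.ravel()]
    P,z=pts(n,d,uv,C); dark=p.reshape(-1,3).max(1)<70
    Q=P[(z>0)&(P[:,2]>.055)&(P[:,2]<.2)&dark&(abs(P[:,0]-T[0])<.1)&(abs(P[:,1]-T[1])<.06)]
    for side in(-1,1):
        q=Q[np.sign(Q[:,0]-T[0])==side]; q=q[(abs(q[:,0]-T[0])>.03)&(abs(q[:,0]-T[0])<.065)&(abs(q[:,1]-T[1])<.03)]
        print(n,side,len(q),np.round(np.sort(q[:,2])[:12],3) if len(q) else 0, np.round(q[q[:,2]<.13].mean(0),3) if len(q) else 0)
    save("open_"+n,p)
a=cv2.imread("pics/open_scene.png")[60:160,150:270];b=cv2.imread("pics/open_side.png")[260:384,190:310]
cv2.imwrite("pics/v8.png",np.hstack([cv2.resize(a,(400,400),interpolation=2),cv2.resize(b,(400,400),interpolation=2)]))
E
```

```text
[ 0.43388718 -0.265016    0.10005437] 0.7391423618391618
scene -1 101 [0.13  0.131 0.133 0.135 0.135 0.136 0.137 0.137 0.138 0.139 0.14  0.14 ] [nan nan nan]
scene 1 94 [0.128 0.129 0.129 0.13  0.131 0.131 0.131 0.131 0.133 0.134 0.135 0.135] [ 0.472 -0.254  0.129]
side -1 3 [0.127 0.13  0.134] [ 0.397 -0.278  0.128]
side 1 59 [0.126 0.126 0.126 0.131 0.132 0.132 0.134 0.134 0.135 0.138 0.138 0.138] [ 0.472 -0.271  0.126]<stdin>:10: RuntimeWarning: Mean of empty slice.
  ret = um.true_divide(
```

View pics/v8.png

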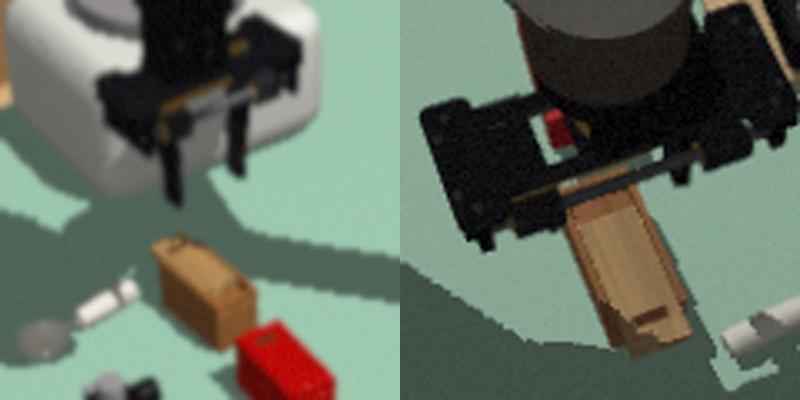

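Both views agree: the real fingertips are about 26 mm behind the reported TCP, not 11 mm ahead of it. I need to go about 37 mm lower, so I'll descend in stages and check the force.

Emit:
arm_command:
  rows:
    - {"travel": [0,0,2],"roll": 0,"fingers": 100}
    - {"travel": [0,0,4],"roll": 0,"fingers": 100}
    - {"travel": [0,0,7],"roll": 0,"fingers": 100}
    - {"travel": [0,0,9],"roll": 0,"fingers": 90}
    - {"travel": [0,0,10.5],"roll": 0,"fingers": 80}
    - {"travel": [0,0,10.5],"roll": 0,"fingers": 80}

```text
time_s: 8.85
tcp_pos: [0.4323, -0.2646, -0.0067]
ee_rot: [[0.062, -0.998, -0.005], [-0.998, -0.062, 0.001], [-0.002, 0.005, -1.0]]
wrist_force: [-0.0, 0.2, 0.2]
gripper_width: 0.835
```

Emit:
arm_command:
  rows:
    - {"travel": [0,0,0.5],"roll": 0,"fingers": 80}
    - {"travel": [0,0,1],"roll": 0,"fingers": 60}
    - {"travel": [0,0,1],"roll": 0,"fingers": 0}
    - {"travel": [0,0,1],"roll": 0,"fingers": 0}
    - {"travel": [0,0,1],"roll": 0,"fingers": 0}
    - {"travel": [0,0,1],"roll": 0,"fingers": 0}
    - {"travel": [0,0,1],"roll": 0,"fingers": 0}
    - {"travel": [0,0,1],"roll": 0,"fingers": 0}

```text
time_s: 9.65
tcp_pos: [0.4346, -0.2652, -0.0143]
ee_rot: [[0.063, -0.998, 0.001], [-0.998, -0.063, -0.0], [0.001, -0.001, -1.0]]
wrist_force: [1.2, 0.5, 2.8]
gripper_width: 0.573
```

Gripped: the opening is about 50 mm. Now I'll lift and carry it over the bed.

Emit:
arm_command:
  rows:
    - {"travel": [0,0,-2],"roll": 0,"fingers": 0}
    - {"travel": [0,0,-6],"roll": 0,"fingers": 0}
    - {"travel": [0,0,-10],"roll": 0,"fingers": 0}
    - {"travel": [-2,-1.2,-14],"roll": 1,"fingers": 0}
    - {"travel": [-6,-3.5,-16],"roll": 2,"fingers": 0}
    - {"travel": [-10,-5.8,-16],"roll": 3,"fingers": 0}
    - {"travel": [-14,-8.1,-16],"roll": 4,"fingers": 0}
    - {"travel": [-18,-10.4,-16],"roll": 5,"fingers": 0}
    - {"travel": [-22,-12.7,-16],"roll": 5.5,"fingers": 0}

```text
time_s: 10.55
tcp_pos: [0.546, -0.0358, 0.1441]
ee_rot: [[-0.034, -0.999, -0.003], [-0.999, 0.034, 0.0], [-0.0, 0.003, -1.0]]
wrist_force: [1.6, -1.0, -3.3]
gripper_width: 0.571
```

Emit:
arm_command:
  rows:
    - {"travel": [-4,-1.9,0],"roll": 0,"fingers": 0}
    - {"travel": [-8,-3.8,0],"roll": 0,"fingers": 0}
    - {"travel": [-12,-5.6,0],"roll": 0,"fingers": 0}
    - {"travel": [-14,-6.5,0],"roll": 0,"fingers": 0}
    - {"travel": [-14,-6.5,0],"roll": 0,"fingers": 0}
    - {"travel": [-14,-6.5,0],"roll": 0,"fingers": 0}

```text
time_s: 11.15
tcp_pos: [0.6151, 0.1003, 0.1434]
ee_rot: [[-0.033, -0.999, -0.004], [-0.999, 0.033, -0.001], [0.001, 0.004, -1.0]]
wrist_force: [-0.7, -0.1, -3.4]
gripper_width: 0.571
```

Emit:
arm_command:
  rows:
    - {"travel": [-0.5,-0.3,3],"roll": 0,"fingers": 0}
    - {"travel": [-0.5,-0.3,7],"roll": 0,"fingers": 0}
    - {"travel": [-0.5,-0.3,10],"roll": 0,"fingers": 0}
    - {"travel": [-0.5,-0.3,12.5],"roll": 0,"fingers": 0}
    - {"travel": [-0.5,-0.3,12.5],"roll": 0,"fingers": 0}

```text
time_s: 11.65
tcp_pos: [0.6152, 0.1024, 0.0158]
ee_rot: [[-0.036, -0.999, -0.01], [-0.999, 0.036, -0.003], [0.004, 0.01, -1.0]]
wrist_force: [0.6, -0.8, -3.0]
gripper_width: 0.571
```

```bash
python3 - <<'E'
from h import *
s=sense();print(s["tcp_pos"],s["wrist_force"])
p,_=capture("side");q,_=capture("scene")
save("v9",np.hstack([cv2.resize(p[120:270,220:370],(400,400),interpolation=2),cv2.resize(q[140:260,150:280],(400,400),interpolation=2)]))
E
```

```text
[0.61524645 0.10243585 0.01584253] [ 0.55349927 -0.78734795 -3.01663539]
```

View pics/v9.png

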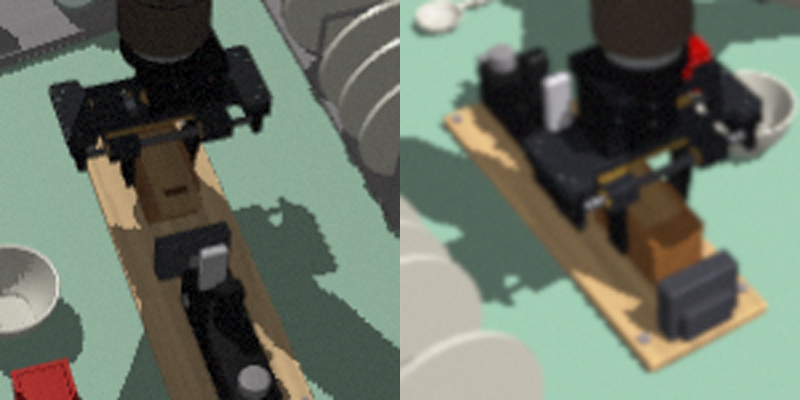

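The picture shows the caddy hanging between the jaws, its lid towards the moving jaw. I'll lower it and let go.

Emit:
arm_command:
  rows:
    - {"travel": [0,0,0.8],"roll": 0,"fingers": 0}
    - {"travel": [0,0,1.5],"roll": 0,"fingers": 0}
    - {"travel": [0,0,1.8],"roll": 0,"fingers": 0}
    - {"travel": [0,0,1.8],"roll": 0,"fingers": 0}

```text
time_s: 12.15
tcp_pos: [0.6193, 0.1051, 0.002]
ee_rot: [[-0.033, -0.999, -0.001], [-0.999, 0.033, -0.0], [0.0, 0.001, -1.0]]
wrist_force: [-0.3, 0.2, -2.8]
gripper_width: 0.575
```

Emit:
arm_command:
  rows:
    - {"travel": [0,0,0.3],"roll": 0,"fingers": 0}
    - {"travel": [0,0,0.4],"roll": 0,"fingers": 0}
    - {"travel": [0,0,0.4],"roll": 0,"fingers": 65}
    - {"travel": [0,0,0.4],"roll": 0,"fingers": 75}
    - {"travel": [0,0,0.4],"roll": 0,"fingers": 80}
    - {"travel": [0,0,0.4],"roll": 0,"fingers": 80}
    - {"travel": [0,0,0],"roll": 0,"fingers": 80}
    - {"travel": [0,0,-4],"roll": 0,"fingers": 80}
    - {"travel": [0,0,-9],"roll": 0,"fingers": 80}
    - {"travel": [0,0,-14],"roll": 0,"fingers": 80}

```text
time_s: 13.15
tcp_pos: [0.6193, 0.1049, 0.1439]
ee_rot: [[-0.033, -0.999, -0.001], [-0.999, 0.033, -0.001], [0.001, 0.001, -1.0]]
wrist_force: [0.1, 1.1, -0.8]
gripper_width: 0.801
```

Emit:
arm_command:
  rows:
    - {"travel": [3,0,-2],"roll": 0,"fingers": 80}
    - {"travel": [7,0,-2],"roll": 0,"fingers": 80}
    - {"travel": [11,0.2,-2],"roll": 0,"fingers": 80}
    - {"travel": [14,0.2,-2],"roll": 0,"fingers": 80}
    - {"travel": [14,0.2,-2],"roll": 0,"fingers": 80}

```text
time_s: 13.65
tcp_pos: [0.6125, -0.0379, 0.1629]
ee_rot: [[-0.037, -0.999, 0.0], [-0.999, 0.037, -0.0], [0.0, -0.0, -1.0]]
wrist_force: [-0.3, 0.3, -0.5]
gripper_width: 0.801
```

```bash
cat > look.py <<'E'
from h import *
s=sense();print(s["tcp_pos"],s["wrist_force"],s["gripper_width"],s["time_s"])
o=np.array([.6175,.094]); R=np.array([[.9994,-.0337],[.0337,.9994]])  # rows: clamp x,y axes
def cl(P): return np.c_[(P[:,:2]-o)@R.T,P[:,2]]
for n in("side","scene"):
    p,d=capture(n); C=cam(n); vv,uu=np.mgrid[0:384,0:512]; uv=np.c_[uu.ravel(),vv.ravel()]
    P,z=pts(n,d,uv,C); Q=cl(P); m=p.reshape(-1,3).astype(int); col=m[:,0]>1.25*m[:,2]
    s_=(z>0)&(abs(Q[:,0])<.05)&(Q[:,1]>-.08)&(Q[:,1]<.08)&(Q[:,2]>.05)&(Q[:,2]<.066)&col
    c=Q[s_]
    if len(c)>20: print(n,"caddy top",len(c),cv2.minAreaRect(c[:,:2].astype(np.float32)*1000),np.median(c[:,2]).round(4))
    t=Q[(z>0)&(abs(Q[:,0])<.04)&(Q[:,1]>-.09)&(Q[:,1]<.06)&(Q[:,2]>.03)&(Q[:,2]<.0685)&~col&(m.max(1)<110)]
    if len(t)>10: print(n,"dark jaw y rng",np.percentile(t[:,1],[2,50,98]).round(4),len(t))
    save("last_"+n,p)
E
python3 look.py
```

```text
[ 0.61250295 -0.03794557  0.16287494] [-0.32669596  0.33476517 -0.50668996] 0.8005564548975178 13.65
side caddy top 270 ((1.543731689453125, -25.723495483398438), (77.99848937988281, 51.04077911376953), 87.50194549560547) 0.056
side dark jaw y rng [-0.0899 -0.0861 -0.0808] 95
scene caddy top 613 ((1.8625335693359375, 9.918399810791016), (142.9943389892578, 58.12946701049805), 85.94699096679688) 0.0582
scene dark jaw y rng [-0.0892 -0.0802 -0.0764] 221
```

The caddy stands on the bed: its top is at 58 mm, as it should be, and x is about +2 mm. Next I'll turn 90° above the trigger and grip.

Emit:
arm_command:
  rows:
    - {"travel": [1,0,0],"roll": 8.5,"fingers": 100}
    - {"travel": [2,0,0],"roll": 17,"fingers": 100}
    - {"travel": [3,0,0],"roll": 25.5,"fingers": 100}
    - {"travel": [3.75,0,0],"roll": 34,"fingers": 100}
    - {"travel": [3.75,0,0],"roll": 42.5,"fingers": 100}
    - {"travel": [3.75,0,0],"roll": 51,"fingers": 100}
    - {"travel": [3.75,0,0],"roll": 59.5,"fingers": 100}
    - {"travel": [3.75,0,0],"roll": 68,"fingers": 100}
    - {"travel": [3.75,0,0],"roll": 76.5,"fingers": 100}
    - {"travel": [3.75,0,0],"roll": 85,"fingers": 100}

```text
time_s: 14.75
tcp_pos: [0.6121, -0.0707, 0.1623]
ee_rot: [[-0.999, -0.05, 0.0], [-0.05, 0.999, 0.0], [-0.0, 0.0, -1.0]]
wrist_force: [0.0, -0.1, 0.1]
gripper_width: 0.998
```

Emit:
arm_command:
  rows:
    - {"travel": [0,0,0],"roll": 5,"fingers": 100}
    - {"travel": [0,0,0],"roll": 5,"fingers": 100}
    - {"travel": [0,0,0],"roll": 5,"fingers": 100}
    - {"travel": [0,0,0],"roll": 5,"fingers": 100}

```text
time_s: 15.15
tcp_pos: [0.6119, -0.0716, 0.1623]
ee_rot: [[-1.0, 0.031, 0.0], [0.031, 1.0, 0.0], [-0.0, 0.0, -1.0]]
wrist_force: [-0.3, 0.4, 0.2]
gripper_width: 1.003
```

```bash
python3 - <<'E'
from h import *
s=sense();print(s["tcp_pos"],s["gripper_width"],s["joints"],np.round(s["ee_rot"],3).tolist())
q,_=capture("wrist"); p,_=capture("side");r,_=capture("scene")
save("v10",np.hstack([cv2.resize(p[150:290,220:360],(400,400),interpolation=2),cv2.resize(r[120:260,150:290],(400,400),interpolation=2)]))
E
```

```text
[ 0.61192207 -0.07160083  0.16228296] 1.0027538620282448 [ 8.35876935e+00  2.26315645e+01 -3.83029195e+00 -7.69607461e-04
 -6.35330005e+01 -1.00138359e+02] [[-1.0, 0.031, 0.0], [0.031, 1.0, 0.0], [-0.0, 0.0, -1.0]]
```

View pics/v10.png

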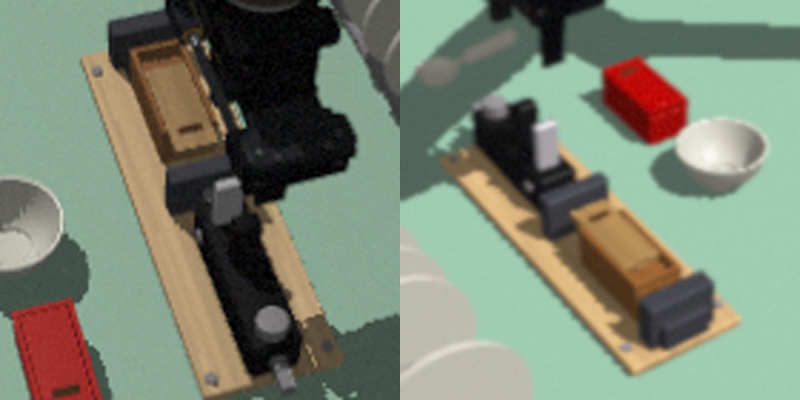

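Emit:
arm_command:
  rows:
    - {"travel": [0,-0.4,3],"roll": 0,"fingers": 100}
    - {"travel": [0,-0.4,6],"roll": 0,"fingers": 100}
    - {"travel": [0,-0.4,6],"roll": 0,"fingers": 100}
    - {"travel": [0,-0.4,8],"roll": 0,"fingers": 100}
    - {"travel": [0,-0.4,10],"roll": 0,"fingers": 100}
    - {"travel": [0,-0.4,11],"roll": 0,"fingers": 100}
    - {"travel": [0,-0.4,11],"roll": 0,"fingers": 100}

```text
time_s: 16.0
tcp_pos: [0.6113, -0.0763, 0.0518]
ee_rot: [[-0.999, 0.033, -0.002], [0.033, 0.999, -0.0], [0.002, -0.0, -1.0]]
wrist_force: [0.6, -0.1, 1.2]
gripper_width: 0.999
```

Emit:
arm_command:
  rows:
    - {"travel": [0,0,0],"roll": 0,"fingers": 35}
    - {"travel": [0,0,0],"roll": 0,"fingers": 35}
    - {"travel": [0,0,0],"roll": 0,"fingers": 35}
    - {"travel": [0,0,0],"roll": 0,"fingers": 35}
    - {"travel": [0,0,0],"roll": 0,"fingers": 35}
    - {"travel": [0,0,0],"roll": 0,"fingers": 35}
    - {"travel": [0,0,0],"roll": 0,"fingers": 35}
    - {"travel": [0,0,0],"roll": 0,"fingers": 35}
    - {"travel": [0,0,0],"roll": 0,"fingers": 35}
    - {"travel": [0,0,0],"roll": 0,"fingers": 35}

```text
time_s: 17.0
tcp_pos: [0.6126, -0.0754, 0.0529]
ee_rot: [[-0.999, 0.033, 0.002], [0.033, 0.999, 0.001], [-0.002, 0.001, -1.0]]
wrist_force: [0.5, 5.7, 2.8]
gripper_width: 0.424
```

Emit:
arm_command:
  rows:
    - {"travel": [0,0,0],"roll": 0,"fingers": 20}
    - {"travel": [0,0,0],"roll": 0,"fingers": 20}
    - {"travel": [0,0,0],"roll": 0,"fingers": 20}

```text
time_s: 17.3
tcp_pos: [0.6126, -0.0754, 0.0529]
ee_rot: [[-0.999, 0.033, 0.002], [0.033, 0.999, 0.001], [-0.002, 0.001, -1.0]]
wrist_force: [0.2, 5.1, 2.7]
gripper_width: 0.426
```

Emit:
arm_command:
  rows:
    - {"travel": [0,0,0],"roll": 0,"fingers": 80}
    - {"travel": [0,0,0],"roll": 0,"fingers": 80}
    - {"travel": [0,0,0],"roll": 0,"fingers": 80}
    - {"travel": [0,0,0],"roll": 0,"fingers": 80}
    - {"travel": [0,0,0],"roll": 0,"fingers": 80}

```text
time_s: 17.8
tcp_pos: [0.6114, -0.0764, 0.052]
ee_rot: [[-0.999, 0.034, -0.001], [0.034, 0.999, 0.0], [0.001, 0.0, -1.0]]
wrist_force: [-0.7, 3.1, 1.3]
gripper_width: 0.764
```

```bash
python3 look.py; python3 - <<'E'
from h import *
for n in("scene","side"):
    capture(n)
    print(n,[(np.round(r["position"],3).tolist(),round(r["p"],2)) for r in search_frame(n,"jaw")][:3])
E
```

```text
[ 0.61138809 -0.07637948  0.05199848] [-0.74953302  3.12535932  1.29161747] 0.764496286649759 17.8
side caddy top 258 ((1.5481204986572266, -0.21273422241210938), (127.13267517089844, 50.29451370239258), 89.66983032226562) 0.0557
side dark jaw y rng [-0.0883 -0.0846 -0.0697] 166
scene caddy top 621 ((1.7676219940185547, 0.92254638671875), (161.49742126464844, 57.26396942138672), 86.03013610839844) 0.0581
scene dark jaw y rng [-0.0826 -0.0694 -0.0647] 197
scene [([0.637, 0.027, 0.053], 0.75)]
side [([0.598, 0.008, 0.044], 0.78)]
```

The jaw advanced 12 mm, so that was one full stroke. I'll keep pumping and open fully each time so the blade returns.

Emit:
arm_command:
  rows:
    - {"travel": [0,0,0],"roll": 0,"fingers": 95}
    - {"travel": [0,0,0],"roll": 0,"fingers": 95}
    - {"travel": [0,0,0],"roll": 0,"fingers": 95}
    - {"travel": [0,0,0],"roll": 0,"fingers": 20}
    - {"travel": [0,0,0],"roll": 0,"fingers": 20}
    - {"travel": [0,0,0],"roll": 0,"fingers": 20}
    - {"travel": [0,0,0],"roll": 0,"fingers": 20}
    - {"travel": [0,0,0],"roll": 0,"fingers": 20}
    - {"travel": [0,0,0],"roll": 0,"fingers": 20}
    - {"travel": [0,0,0],"roll": 0,"fingers": 20}

```text
time_s: 19.1
tcp_pos: [0.6117, -0.0752, 0.0519]
ee_rot: [[-0.999, 0.032, 0.0], [0.032, 0.999, 0.001], [-0.0, 0.001, -1.0]]
wrist_force: [-0.3, 4.7, -0.5]
gripper_width: 0.427
```

Emit:
arm_command:
  rows:
    - {"travel": [0,0,0],"roll": 0,"fingers": 20}
    - {"travel": [0,0,0],"roll": 0,"fingers": 20}
    - {"travel": [0,0,0],"roll": 0,"fingers": 95}
    - {"travel": [0,0,0],"roll": 0,"fingers": 95}
    - {"travel": [0,0,0],"roll": 0,"fingers": 95}
    - {"travel": [0,0,0],"roll": 0,"fingers": 95}
    - {"travel": [0,0,0],"roll": 0,"fingers": 95}
    - {"travel": [0,0,0],"roll": 0,"fingers": 95}
    - {"travel": [0,0,0],"roll": 0,"fingers": 95}
    - {"travel": [0,0,0],"roll": 0,"fingers": 95}

```text
time_s: 20.1
tcp_pos: [0.6114, -0.0765, 0.052]
ee_rot: [[-0.999, 0.033, -0.001], [0.033, 0.999, -0.0], [0.001, -0.0, -1.0]]
wrist_force: [0.2, -0.2, 0.5]
gripper_width: 0.944
```

```bash
python3 look.py
```

```text
[ 0.61144878 -0.07650015  0.05202032] [ 0.22240744 -0.21009686  0.54027373] 0.9440349571803178 20.1
side caddy top 299 ((1.4226799011230469, 11.927726745605469), (127.85057067871094, 51.26625061035156), 88.84423828125) 0.0558
side dark jaw y rng [-0.084  -0.0726 -0.0585] 172
scene caddy top 618 ((5.79707145690918, 4.061973571777344), (61.053314208984375, 150.66311645507812), 0.6071478724479675) 0.0581
scene dark jaw y rng [-0.0698 -0.0575 -0.0522] 180
```

Emit:
arm_command:
  rows:
    - {"travel": [0,0,0],"roll": 0,"fingers": 20}
    - {"travel": [0,0,0],"roll": 0,"fingers": 20}
    - {"travel": [0,0,0],"roll": 0,"fingers": 20}
    - {"travel": [0,0,0],"roll": 0,"fingers": 20}
    - {"travel": [0,0,0],"roll": 0,"fingers": 20}
    - {"travel": [0,0,0],"roll": 0,"fingers": 20}
    - {"travel": [0,0,0],"roll": 0,"fingers": 20}
    - {"travel": [0,0,0],"roll": 0,"fingers": 20}

```text
time_s: 21.0
tcp_pos: [0.6118, -0.0752, 0.052]
ee_rot: [[-0.999, 0.033, 0.0], [0.033, 0.999, 0.001], [-0.0, 0.001, -1.0]]
wrist_force: [0.9, 5.2, -0.9]
gripper_width: 0.424
```

Emit:
arm_command:
  rows:
    - {"travel": [0,0,0],"roll": 0,"fingers": 95}
    - {"travel": [0,0,0],"roll": 0,"fingers": 95}
    - {"travel": [0,0,0],"roll": 0,"fingers": 95}
    - {"travel": [0,0,0],"roll": 0,"fingers": 95}
    - {"travel": [0,0,0],"roll": 0,"fingers": 95}
    - {"travel": [0,0,0],"roll": 0,"fingers": 95}
    - {"travel": [0,0,0],"roll": 0,"fingers": 95}

```text
time_s: 21.7
tcp_pos: [0.6113, -0.0767, 0.052]
ee_rot: [[-0.999, 0.033, -0.001], [0.033, 0.999, -0.0], [0.001, -0.0, -1.0]]
wrist_force: [0.9, -0.2, 0.6]
gripper_width: 0.92
```

Emit:
arm_command:
  rows:
    - {"travel": [0,0,0],"roll": 0,"fingers": 20}
    - {"travel": [0,0,0],"roll": 0,"fingers": 20}
    - {"travel": [0,0,0],"roll": 0,"fingers": 20}
    - {"travel": [0,0,0],"roll": 0,"fingers": 20}
    - {"travel": [0,0,0],"roll": 0,"fingers": 20}
    - {"travel": [0,0,0],"roll": 0,"fingers": 20}
    - {"travel": [0,0,0],"roll": 0,"fingers": 20}
    - {"travel": [0,0,0],"roll": 0,"fingers": 20}
    - {"travel": [0,0,0],"roll": 0,"fingers": 20}

```text
time_s: 22.6
tcp_pos: [0.6117, -0.0752, 0.052]
ee_rot: [[-0.999, 0.033, 0.0], [0.033, 0.999, 0.001], [-0.0, 0.001, -1.0]]
wrist_force: [-0.2, 6.5, -0.3]
gripper_width: 0.425
```

Emit:
arm_command:
  rows:
    - {"travel": [0,0,0],"roll": 0,"fingers": 95}
    - {"travel": [0,0,0],"roll": 0,"fingers": 95}
    - {"travel": [0,0,0],"roll": 0,"fingers": 95}
    - {"travel": [0,0,0],"roll": 0,"fingers": 95}
    - {"travel": [0,0,0],"roll": 0,"fingers": 95}
    - {"travel": [0,0,0],"roll": 0,"fingers": 95}
    - {"travel": [0,0,0],"roll": 0,"fingers": 95}

```text
time_s: 23.3
tcp_pos: [0.6114, -0.0767, 0.052]
ee_rot: [[-0.999, 0.033, -0.001], [0.033, 0.999, -0.0], [0.001, -0.0, -1.0]]
wrist_force: [0.3, -0.2, -0.5]
gripper_width: 0.925
```

```bash
python3 look.py
```

```text
[ 0.6113808  -0.07665393  0.05201649] [ 0.31816952 -0.2428538  -0.51055513] 0.9251918701612051 23.3
side caddy top 389 ((1.9015235900878906, 24.852447509765625), (108.16278076171875, 51.6101188659668), 89.3699722290039) 0.056
side dark jaw y rng [-0.0815 -0.0491 -0.0342] 157
scene caddy top 583 ((4.976884841918945, 15.495002746582031), (63.08640670776367, 128.3396453857422), 0.2504884600639343) 0.0583
scene dark jaw y rng [-0.0805 -0.034  -0.0288] 174
```

Jaw advance is about 48 mm. Now the fifth stroke, which should stop part-way and shut the lid.

Emit:
arm_command:
  rows:
    - {"travel": [0,0,0],"roll": 0,"fingers": 20}
    - {"travel": [0,0,0],"roll": 0,"fingers": 20}
    - {"travel": [0,0,0],"roll": 0,"fingers": 20}
    - {"travel": [0,0,0],"roll": 0,"fingers": 20}
    - {"travel": [0,0,0],"roll": 0,"fingers": 20}
    - {"travel": [0,0,0],"roll": 0,"fingers": 20}
    - {"travel": [0,0,0],"roll": 0,"fingers": 20}
    - {"travel": [0,0,0],"roll": 0,"fingers": 20}
    - {"travel": [0,0,0],"roll": 0,"fingers": 20}
    - {"travel": [0,0,0],"roll": 0,"fingers": 20}

```text
time_s: 24.4
tcp_pos: [0.6119, -0.0728, 0.0521]
ee_rot: [[-0.999, 0.033, 0.001], [0.033, 0.999, 0.004], [-0.001, 0.004, -1.0]]
wrist_force: [-1.8, 12.2, 1.4]
gripper_width: 0.485
```

```bash
python3 look.py
```

```text
[ 0.61189143 -0.07275578  0.05214056] [-1.78616708 12.15257377  1.41016272] 0.4854109642586883 24.4
side caddy top 370 ((-1.2407207489013672, 23.54773712158203), (111.12770080566406, 54.3402099609375), 84.6732406616211) 0.0563
side dark jaw y rng [-0.0841 -0.0413 -0.0274] 152
scene caddy top 563 ((2.814777374267578, 19.430614471435547), (67.21650695800781, 120.74251556396484), 0.7499436140060425) 0.0585
scene dark jaw y rng [-0.0812 -0.0281 -0.0217] 155
```

The trigger stopped part-way at 42 mm with the jaw at 55 mm, so the lid is shut. I'll let go and move over the release.

Emit:
arm_command:
  rows:
    - {"travel": [0,0,0],"roll": 0,"fingers": 95}
    - {"travel": [0,0,0],"roll": 0,"fingers": 95}
    - {"travel": [0,0,0],"roll": 0,"fingers": 95}
    - {"travel": [0,0,0],"roll": 0,"fingers": 95}
    - {"travel": [0,0,0],"roll": 0,"fingers": 95}
    - {"travel": [0,0,-3],"roll": 0,"fingers": 95}
    - {"travel": [0,0,-8],"roll": 0,"fingers": 0}
    - {"travel": [0,-3.5,-8],"roll": 0,"fingers": 0}
    - {"travel": [0,-7.6,-8],"roll": 0,"fingers": 0}
    - {"travel": [0,-7.6,-8],"roll": 0,"fingers": 0}

```text
time_s: 25.5
tcp_pos: [0.6085, -0.1563, 0.1324]
ee_rot: [[-0.999, 0.038, 0.0], [0.038, 0.999, -0.001], [-0.0, -0.001, -1.0]]
wrist_force: [0.2, -0.2, -0.4]
gripper_width: 0.672
```

```bash
python3 look.py; python3 - <<'E'
from h import *
print([(np.round(r["position"],3).tolist(),round(r["p"],2)) for r in search_frame("scene","release_top")][:4])
a=cv2.imread("pics/last_scene.png")[120:260,150:290];b=cv2.imread("pics/last_side.png")[150:290,220:360]
cv2.imwrite("pics/v11.png",np.hstack([cv2.resize(a,(400,400),interpolation=2),cv2.resize(b,(400,400),interpolation=2)]))
E
```

```text
[ 0.60849548 -0.15633107  0.1324059 ] [ 0.24225723 -0.21921865 -0.37258759] 0.6721012292855898 25.5
side caddy top 593 ((-0.28631591796875, 23.083763122558594), (115.35369110107422, 56.84479522705078), 84.39495086669922) 0.0563
side dark jaw y rng [-0.0844 -0.0434 -0.0287] 303
scene caddy top 557 ((3.267763137817383, 18.409774780273438), (66.25001525878906, 122.44676208496094), 0.5414056181907654) 0.0585
scene dark jaw y rng [-0.0782 -0.0285 -0.0224] 166
[([0.618, -0.15, 0.072], 0.49)]
```

View pics/v11.png

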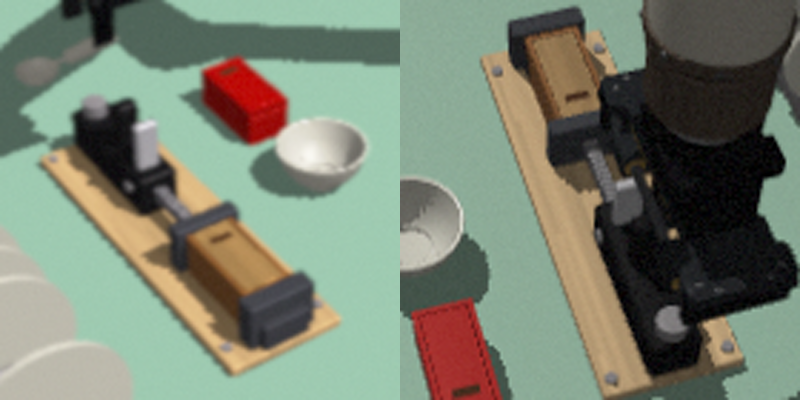

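The picture shows the lid flush between the two jaws. Now I'll close the fingers and press the release.

Emit:
arm_command:
  rows:
    - {"travel": [-0.1,0.3,0],"roll": 0,"fingers": 0}
    - {"travel": [-0.1,0.3,0],"roll": 0,"fingers": 0}
    - {"travel": [-0.1,0.3,0],"roll": 0,"fingers": 0}
    - {"travel": [-0.1,0.3,0],"roll": 0,"fingers": 0}
    - {"travel": [-0.1,0.3,2],"roll": 0,"fingers": 0}
    - {"travel": [-0.1,0.3,4],"roll": 0,"fingers": 0}
    - {"travel": [-0.1,0.3,6],"roll": 0,"fingers": 0}
    - {"travel": [-0.1,0.3,8],"roll": 0,"fingers": 0}
    - {"travel": [-0.1,0.3,8],"roll": 0,"fingers": 0}
    - {"travel": [-0.1,0.3,8],"roll": 0,"fingers": 0}

```text
time_s: 26.65
tcp_pos: [0.6105, -0.1492, 0.0525]
ee_rot: [[-0.999, 0.033, -0.0], [0.033, 0.999, -0.0], [0.0, -0.0, -1.0]]
wrist_force: [-0.2, 0.2, -0.0]
gripper_width: 0.002
```

Emit:
arm_command:
  rows:
    - {"travel": [0,0,0.3],"roll": 0,"fingers": 0}
    - {"travel": [0,0,0.6],"roll": 0,"fingers": 0}
    - {"travel": [0,0,0.9],"roll": 0,"fingers": 0}
    - {"travel": [0,0,0.9],"roll": 0,"fingers": 0}
    - {"travel": [0,0,0.9],"roll": 0,"fingers": 0}

```text
time_s: 27.15
tcp_pos: [0.611, -0.1491, 0.0439]
ee_rot: [[-0.999, 0.033, 0.002], [0.033, 0.999, -0.0], [-0.002, -0.0, -1.0]]
wrist_force: [1.6, -0.9, 1.9]
gripper_width: 0.003
```

Contact. I'll press a few millimetres further and hold.

Emit:
arm_command:
  rows:
    - {"travel": [0,0,0.2],"roll": 0,"fingers": 0}
    - {"travel": [0,0,0.4],"roll": 0,"fingers": 0}
    - {"travel": [0,0,0.5],"roll": 0,"fingers": 0}
    - {"travel": [0,0,0.5],"roll": 0,"fingers": 0}
    - {"travel": [0,0,0.5],"roll": 0,"fingers": 0}
    - {"travel": [0,0,0.5],"roll": 0,"fingers": 0}
    - {"travel": [0,0,0.5],"roll": 0,"fingers": 0}
    - {"travel": [0,0,0.5],"roll": 0,"fingers": 0}
    - {"travel": [0,0,0.5],"roll": 0,"fingers": 0}
    - {"travel": [0,0,0.5],"roll": 0,"fingers": 0}

```text
time_s: 28.15
tcp_pos: [0.611, -0.1492, 0.0391]
ee_rot: [[-0.999, 0.033, 0.002], [0.033, 0.999, -0.0], [-0.002, -0.0, -1.0]]
wrist_force: [0.1, 0.1, 5.2]
gripper_width: 0.004
```

```bash
python3 look.py
```

```text
[ 0.6109937  -0.14917781  0.03913518] [0.07630438 0.09539001 5.24141754] 0.004430067218016457 28.15
side caddy top 644 ((1.5096626281738281, 25.88756561279297), (105.84388732910156, 52.1522102355957), 88.54859924316406) 0.0562
side dark jaw y rng [-0.0898 -0.0862 -0.0808] 36
scene caddy top 538 ((5.168313980102539, 27.47276496887207), (105.5362777709961, 60.27810287475586), 89.13385009765625) 0.0584
scene dark jaw y rng [-0.0887 -0.0802 -0.0756] 272
```

The jaw is back to where it started, within about 1 mm. I'll hold briefly, then lift clear and check.

Emit:
arm_command:
  rows:
    - {"travel": [0,0,0],"roll": 0,"fingers": 0}
    - {"travel": [0,0,0],"roll": 0,"fingers": 0}
    - {"travel": [0,0,0],"roll": 0,"fingers": 0}
    - {"travel": [0,0,0],"roll": 0,"fingers": 0}
    - {"travel": [0,0,-2],"roll": 0,"fingers": 0}
    - {"travel": [0,0,-6],"roll": 0,"fingers": 0}
    - {"travel": [0,0,-11],"roll": 0,"fingers": 0}
    - {"travel": [0,0,-15],"roll": 0,"fingers": 0}
    - {"travel": [0,-3,-15],"roll": 0,"fingers": 0}
    - {"travel": [0,-3,-15],"roll": 0,"fingers": 0}

```text
time_s: 29.25
tcp_pos: [0.6087, -0.1809, 0.1889]
ee_rot: [[-0.999, 0.036, 0.001], [0.036, 0.999, 0.0], [-0.001, 0.0, -1.0]]
wrist_force: [0.3, 0.6, -1.4]
gripper_width: 0.004
```

```bash
python3 look.py; python3 - <<'E'
import cv2,numpy as np
a=cv2.imread("pics/last_scene.png")[120:260,150:290];b=cv2.imread("pics/last_side.png")[150:290,220:360]
cv2.imwrite("pics/v12.png",np.hstack([cv2.resize(a,(400,400),interpolation=2),cv2.resize(b,(400,400),interpolation=2)]))
E
```

```text
[ 0.60872676 -0.18094076  0.18891854] [ 0.28133143  0.61102554 -1.37839699] 0.0036461711541742638 29.25
side caddy top 645 ((1.865060806274414, 24.75103759765625), (104.70362091064453, 52.93363952636719), 89.10387420654297) 0.0561
side dark jaw y rng [-0.0898 -0.0864 -0.0805] 91
scene caddy top 538 ((4.397480010986328, 25.593585968017578), (108.08311462402344, 58.7480354309082), 88.14002227783203) 0.0584
scene dark jaw y rng [-0.0892 -0.0801 -0.0763] 278
```

View pics/v12.png

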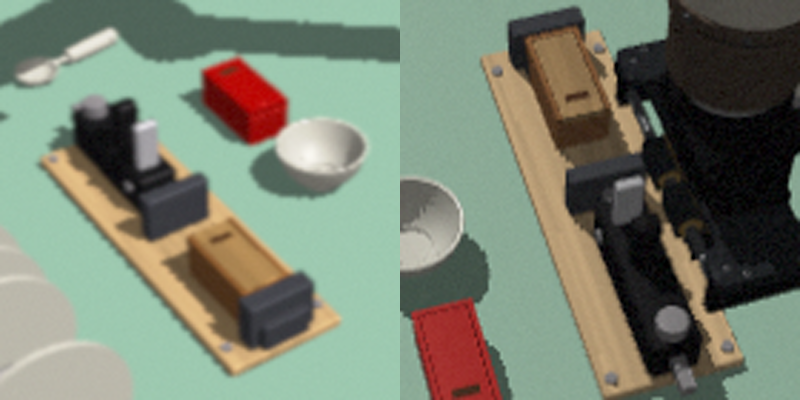

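The last picture shows the shut caddy upright against the fixed jaw, the moving jaw back, the trigger at rest and the arm clear.

```bash
python3 -c "
from station import *
print(finish_job())"
```

```text
the job is handed in; nothing more can be done
None
```

The job is done and handed in at about 29 s on the robot's clock. The caddy stands shut on the clamp's bed, the moving jaw has run back, and the arm is clear; no verdict came back.

**What I did:** I stood the caddy between the jaws with its lid still out about 22 mm and let go. Four full trigger strokes and one that stopped part-way brought the jaw to about 55 mm. I then held the release down until the jaw had run back.

**Last checks:**
- **Lid:** it looks flush in both views. I did not measure the lid's position directly.
- **Jaw:** its face is at −76.3 mm by the camera, against −76.4 mm before pumping, so it is fully back.
- **Caddy:** upright against the fixed jaw. Its x is roughly +2 to +4 mm, with its centre about 25 to 27 mm towards that jaw (limit 40 mm).
- **Trigger:** looks at rest, with nothing touching the arm.
- **Cups:** I never moved near the tray, but did not look at it again at the end.

**What failed or disagreed:**
- **Fingertips:** they are about 26 mm behind the reported TCP, not 11 mm ahead as stated. I corrected for this using the scene and side depth images.
- **Grasps:** the first two missed. On the second, the closed fingers pressed on the lid with about 5 N. The caddy did not move.

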